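Close up the soap row on the display track

ROBOT

A 6-joint arm with a two-finger parallel gripper is mounted at the origin on a cart in front of the work surface, level with it; the furniture and walls round the work are solid. World frame = base frame: x ahead of the robot, y to its left, z up, the work surface at z = 0. Lengths are in mm, angles in degrees, forces in N, time in s.
With the tool pointing down it reaches from about 350 to 850 mm from the base axis. Payload 8.1 kg.
Tool frame: the origin (TCP) lies midway between the tips of the shut fingers; the grasp point (between the pads) lies grip_depth behind it (grip_depth is the distance from the TCP to the grasp point, in mm); z points along the fingers, y is the line along which they close (so a half turn about z gives the same grasp; the last joint's range is limited). The gripper opens to 85 mm and grips with 20 to 120 N. Pads are 22 mm wide; open, the fingers measure 114 mm over their backs; the gripper's body (76 mm by 85 mm) begins 54 mm behind the grasp point. The pads swing forward as they close: fully open they stand 13 mm farther back than shut.
Start: joints at [60.653, 7.471, 85.268, -0, 87.261, -4.893], TCP at [248.356, 546.191, 231.292] pointing down, gripper open.
Joint ranges: [-169.43, 169.43], [-51.17, 129.36], [1.28, 143.12], [-76.62, 256.62], [0, 156.53], [-152.29, 152.29]. Speed limits (degrees/s): [136.94, 136.94, 159.86, 180, 180, 180].

INTERFACE

Orientations are given as [roll, pitch, yaw] about the fixed x, y, z axes, in that order (R = Rz(yaw) Ry(pitch) Rx(roll)).
In Python, from bench import sense, snapshot, hand_in, grip_depth gives the robot as it stands. The module is installed in compiled form; this text tells all that it offers.
- The arm moves only by the tool apply_moves, never from a script. Its argument "series" is text: rows parted by semicolons, each of 5 numbers parted by spaces: the shift along the tool's x, y, z each as a share of 0.3 m, from -1 to 1, then the turn about the tool's z as a share of 2 rad, from -1 to 1, then the gripper's target within -1 to 1 (shut at 1, half-way at 0, fully open at -1). In form: tx ty tz twist gripper; .... A call has 1 to 5 rows; each row shifts and turns the commanded pose from where the row before left it, along the tool's axes as they then stand; what a row does not reach is not made up. A row lasts 1/12 s, in which the tool goes at most 41.7 mm and 7.16 degrees, less where a joint would pass 70% of its speed; a pose out of reach is approached as far as the arm can. A call with a number of a shift or a turn outside -1 to 1 is refused whole. A call with a gripper value outside its range is refused whole. The fingers move at their own pace and stop on an object; "squeeze" is the grip in N (left out, the last holds). Time passes only in rows, so rows that do not move let the fingers close. It gives the time, the measured TCP pose, the force, the opening and the grip force at its end, in the units of the state.
- sense(): the state, without advancing time (a new reading comes with each control period).
- snapshot(name): name is "scene" or "top" or "wrist"; returns a dict with "frame" (420x560x3 uint8, blue, green, red), "depth" (420x560 float32, mm along the optical axis (not along the pixel's ray), 0 where there is no reading), "intrinsics" (3x3 intrinsics, pixels), "extrinsics" (4x4, takes a point from camera to world coordinates); the wrist camera has in their place "tool_from_camera" (4x4, takes a point from camera to tool coordinates, whose origin is the TCP and whose axes are the flange's). Camera axes: x right, y down, z forward; pixel columns grow to the right and rows downward; lengths in mm; the calibration is good to about 2 mm. The wrist camera is an equidistant fisheye: a pixel r from the principal point sees the ray r / f radians off the axis. A picture is of the moment at which its call begins: read the wrist's pose just before it.
- hand_in(): hands the job in; it is judged then, once.
The state is a dict: "time": time; "joint_pos": joint angles; "qd": joint speeds; "joint_efforts": joint torques, N m; "tool_pos": TCP position; "tcp_rot": TCP orientation; "ft_force": force on the tool from outside, world axes, zero at the start; "wrist_torque": the same for the moment, N m; "finger_gap": finger opening in mm; "grip_force": force on a finger pad.
Only numpy, scipy, OpenCV 4.12 (cv2) and the standard library are available. Lean on these libraries where they do the work, as an engineer would, in place of code of your own. Each camera call takes 0.05 s, during which the arm holds its last target. There are 200 camera calls.

TASK

Close up the row of soap cartons on the display track: hold the carriage's red release bar up, slide the carriage towards the end stop until both cartons are packed against the stop and its sprung white plate begins to give, then let the bar go and ease the carriage on until the bar drops fully down into the next notch, the plate still pressing on the row. Squeeze the cartons only gently, keep them standing, do not ram the carriage once it has caught, and leave the hare, the tin egg and the glass alone.

Things in the scene. Friction and masses are not known exactly. Their poses are not given: they have to be found in the camera images.
- track: Fixed display track, pale wood deck with aluminium sides: 460 mm long, 96 mm wide, deck top 30 mm above the table, 10 mm slot along its middle. Origin on the table under its middle; y runs along it towards the end stop (about to the robot's left), x across it away from the robot, z up. A grey end stop, 72 mm high, is clamped on its +y part, its face 145 to 185 mm from the middle: look or feel.
- carriage (a joint): Travel (m) of the grey carriage (60 mm long, 106 mm wide, 98 mm high) along the track's +y: 0 at the -y end (carriage centre at y = -0.183 of the track), stop at 0.20. Starts at 0 to 0.02, pin in the parking slot. Friction 5.5 N, so it stays where it is left; with the pin in a notch it is locked, with about 1 mm play either way.
- release_bar (a joint): Height (m) of the red bar: 0 = fully down, pin in a notch or the parking slot; about 0.007 = pin resting between two notches, not locked; above that the pin is clear and the carriage slides; upper stop 0.016 (0.010 to 0.013 is a good height to hold). A spring of 8 to 11 N pulls it down; let go, it drops (damped, about 0.1 s), but fingers pushing hard on it can hold it up.
- bar_grip (a point): Centre of the red release bar's grip: 76 mm long across the track (x), 12 mm wide along it (y), 12 mm high, on the carriage's centre line, 146 mm above the table when down, on two steel stems 60 mm apart. Under it 25 mm are free but for the stems and a thin blade in the middle. Axes as the track's.
- press_plate: White sprung plate with a dark rubber face on the carriage's +y side, 80 mm wide, 8 mm thick, 35 to 99 mm above the table. Axes as the track's; its origin is at table height, 73 mm behind (-y of) its front face. It starts to give at 3 N and gives 36 mm at 50 N/m, then meets a hard stop, past which the cartons are crushed.
- soap_pink_mid (a point): Centre of the pink soap carton, standing on the deck between press plate and end stop: 62 mm across the track (x), 86 mm along it (y), 85 mm high, 0.15 kg; loose.
- soap_window_mid (a point): Centre of the brown carton with a window, standing on the deck between press plate and end stop: 51 mm across the track (x), 70 mm along it (y), 85 mm high, 0.11 kg; loose. Which carton is nearer the carriage changes.
- hare: White chocolate hare, 49 x 54 x 82 mm, standing on the table beyond the track's -y end; origin under it. A bystander.
- tin_egg: Mint tin egg with a bow, 57 x 60 x 91 mm, standing on the table behind the track; origin under it. A bystander.
- tumbler: Tall clear glass, 69 mm across, 144 mm high, standing on the table behind the track; origin under it. A bystander.
- strip: Dark steel strip fixed down in the track's slot: a 50 mm long parking slot at the -y end, then square notches every 24 mm (8 mm wide, 7 mm deep) for the carriage's 6 mm pin. Its origin lies near the track's and tells nothing of where the notches lie: feel for them. Ramming the caught pin against it with over 18 N damages it.
There are look-alikes about, which are no part of the job. Leave any yellow look-alike of the part that bears soap_window_mid alone.

How it is judged:
By the outcome, as a careful person would: the job done as asked, in the order asked, and still so for the second after the job is handed in, with the robot touching nothing.
It also fails if it takes over 67 s, if anything falls off the work surface, if the arm or the gripper's body presses on something with over 40 N, if the wrist force passes 120 N, or if a joint passes its speed limit or range.

## Working session

There is one attempt and no reset: what is moved stays moved. The work goes in short steps, Python scripts to look and compute and a tool call to move; the robot and the scene stay as the last step left them, time stands still between calls to the robot, and variables do not carry over. Pictures are saved under pics/ and viewed, at most 10 in all, crops included, and the job is handed in when it is done.

Besides the shell and the picture viewer there is one more tool, called after "Request:" as name(argument=value, ...), one argument or row to a line, values as JSON. apply_moves: Moves the arm, as the interface text tells. Its arguments: {"type":"object","properties":{"series":{"type":"string"},"squeeze":{"type":"number"}},"required":["series"]}

```bash
mkdir -p pics
python3 - <<'E'
from bench import *
import bench,cv2,numpy as np
print(sense(), grip_depth)
for n in("scene","top"):
    s=snapshot(n); cv2.imwrite(f"pics/{n}0.png",s["frame"]); np.savez(f"{n}0.npz",**s); print(n,s["intrinsics"],s["extrinsics"])
E
```

```text
{'time': 0.0, 'joint_pos': array([ 6.06508356e+01,  7.51580135e+00,  8.53291961e+01,  3.39773691e-05,
        8.72582980e+01, -4.89314864e+00]), 'qd': array([ 0.00238477, -0.01823183, -0.1124127 ,  0.01910154, -0.03647222,
       -0.02665403]), 'joint_efforts': array([-1.16358565e-04, -5.69381297e+01, -5.00561714e+01, -2.61165369e-04,
        1.43911593e-02,  1.56897352e-05]), 'tool_pos': array([248.11701857, 545.71411229, 230.23796456]), 'tcp_rot': array([-1.79897084e+02, -8.84467971e-03,  1.55543975e+02]), 'ft_force': array([ 0.55758603, -0.34209354, -0.32459851]), 'wrist_torque': array([-0.01280729,  0.03120612, -0.0302497 ]), 'grip_force': 0.0, 'finger_gap': 84.99465814198979} 18.700000000000003
scene [[486.12349919   0.         276.37438612]
 [  0.         486.12349919 212.58075998]
 [  0.           0.           1.        ]] [[ 5.06434925e-01 -4.26892050e-01  7.49190793e-01 -3.45454693e+02]
 [-8.62278109e-01 -2.51085175e-01  4.39809843e-01 -5.61805326e+02]
 [ 3.59375562e-04 -8.68745885e-01 -4.95257971e-01  6.70788897e+02]
 [ 0.00000000e+00  0.00000000e+00  0.00000000e+00  1.00000000e+00]]
top [[477.76396937   0.         274.26066804]
 [  0.         477.76396937 223.72075523]
 [  0.           0.           1.        ]] [[ 2.02981812e-02 -9.91974883e-01  1.24795097e-01  4.22129178e+02]
 [-9.99681046e-01 -2.20131410e-02 -1.23784984e-02 -4.45496327e+01]
 [ 1.50262916e-02 -1.24504032e-01 -9.92105315e-01  1.15590181e+03]
 [ 0.00000000e+00  0.00000000e+00  0.00000000e+00  1.00000000e+00]]
```

View pics/scene0.png

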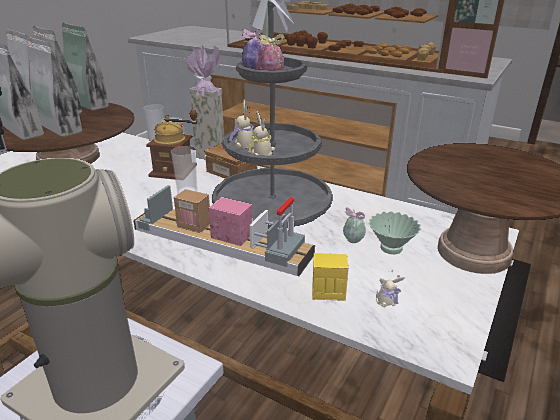

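View pics/top0.png

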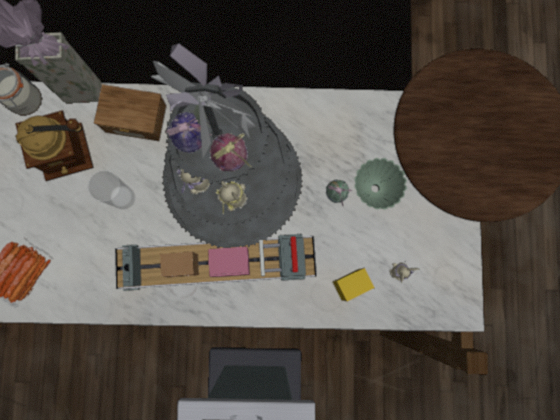

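The scene view shows the red bar at about (286,206), the pink carton at (231,222), the brown one at (192,210) and the end stop at (158,203). In the top view the bar is at (295,253), pink at (229,262), brown at (178,265) and the stop at (131,266). The track runs slightly askew, and the tiered stand is close behind it.

```bash
cat > h.py <<'E'
import numpy as np,cv2
def cast(s,px,z):
    px=np.atleast_2d(px).astype(float); K=s["intrinsics"];T=s["extrinsics"]
    d=np.c_[px,np.ones(len(px))]@np.linalg.inv(K).T@T[:3,:3].T; o=T[:3,3]
    return o+d*((z-o[2])/d[:,2])[:,None]
def cloud(s):
    h,w=s["depth"].shape; u,v=np.meshgrid(np.arange(w),np.arange(h)); d=s["depth"]
    p=np.dstack([u,v,np.ones_like(u)])@np.linalg.inv(s["intrinsics"]).T*d[...,None]
    return p@s["extrinsics"][:3,:3].T+s["extrinsics"][:3,3]
def hsv(s): return cv2.cvtColor(s["frame"],cv2.COLOR_BGR2HSV)
def red(s): 
    H=hsv(s); return ((H[...,0]<6)|(H[...,0]>174))&(H[...,1]>170)&(H[...,2]>80)
def big(m):
    n,l,st,c=cv2.connectedComponentsWithStats(m.astype(np.uint8)); i=1+st[1:,4].argmax(); return l==i
E
python3 - <<'E'
from h import *
for n in("top","scene"):
    s=dict(np.load(n+"0.npz")); P=cloud(s); m=red(s)
    if n=="top": m[:, :240]=0; m[:, 340:]=0; 
    else: m[:180]=0;m[235:]=0; m[:, :270]=0;m[:, 305:]=0
    m=big(m); ys,xs=np.nonzero(m); r=cv2.minAreaRect(np.c_[xs,ys].astype(np.float32))
    print(n,m.sum(),r,"depth med",np.median(P[m],0)); 
    print(cast(s,r[0],152 if n=="top" else 148))
    b=cv2.boxPoints(r); print(cast(s,b,152).round(1))
    H=hsv(s)
    for nm,lo,hi in(("pink",(160,60,60),(176,220,255)),("brown",(5,90,50),(18,200,220))):
        k=cv2.inRange(H,lo,hi)>0
        k&=(P[...,2]>105)&(P[...,2]<125)&(P[...,0]>300)&(P[...,0]<480)&(P[...,1]<400)
        k=big(k); ys,xs=np.nonzero(k); r=cv2.minAreaRect(np.c_[xs,ys].astype(np.float32))
        print(nm,k.sum(),np.median(P[k],0).round(1), cast(s,cv2.boxPoints(r),115).round(1)[:,:2].tolist())
# deck plane & heights from the top view
s=dict(np.load("top0.npz"));P=cloud(s)
k=(abs(P[...,2]-30)<5)&(P[...,0]>300)&(P[...,0]<460)&(abs(P[...,1])<330)
k=big(k|False); ys,xs=np.nonzero(k)
k=(abs(P[...,2]-30)<5)&(P[...,0]>250)&(P[...,0]<480)&(abs(P[...,1])<350)
q=P[k][:,:2]; r=cv2.minAreaRect(q.astype(np.float32)); print("deck",len(q),r)
# heights along the track line
for c in range(110,330,4):
    v=int(268-(c-110)*0.105+0.5); print(c,P[v,c].round(0),P[v-10,c].round(0)[2],P[v+10,c].round(0)[2],end=' | ')
E
```

```text
top 149 ((293.70135498046875, 254.0199432373047), (34.190765380859375, 4.323734760284424), 86.18592071533203) depth med [485.10041619 -99.48269992 152.33402615]
[[485.12356117 -99.24802628 152.        ]]
[[ 520.7  -91.7  152. ]
 [ 521.5 -100.8  152. ]
 [ 449.9 -106.7  152. ]
 [ 449.1  -97.7  152. ]]
pink 735 [459.8  41.5 115. ] [[479.2, 82.8], [481.0, -1.8], [439.9, -3.0], [438.2, 81.3]]
brown 668 [458.2 153.6 115.5] [[479.2, 189.0], [480.7, 117.6], [435.3, 115.7], [433.9, 186.8]]
scene 113 ((284.75, 205.75001525878906), (4.949747085571289, 22.62741470336914), 45.0) depth med [ 479.09804966 -100.21660266  151.42451192]
[[481.31401087 -98.06902266 148.        ]]
[[ 440.   -97.3  152. ]
 [ 522.5  -91.1  152. ]
 [ 511.6 -106.2  152. ]
 [ 430.8 -111.4  152. ]]
pink 435 [453.4  39.8 114.7] [[420.3, 71.8], [478.6, 105.9], [485.4, 2.7], [428.6, -25.4]]
brown 266 [456.3 152.3 115.3] [[419.4, 175.9], [477.3, 216.3], [486.9, 125.5], [430.1, 90.5]]
deck 2220 ((438.2243957519531, -17.386138916015625), (662.8024291992188, 90.23381805419922), 88.56260681152344)
110 [452. 334.  -4.] 2.0 -2.0 | 114 
[... 1129 characters left out ...]
4.0 117.0 | 250 [493.  -3.  31.] 65.0 30.0 | 254 [493. -12.  28.] 62.0 25.0 | 258 [496. -22.  30.] 63.0 35.0 | 262 [491. -32.  99.] 100.0 99.0 | 266 [496. -40.  31.] 27.0 34.0 | 270 [499. -50.  29.] 36.0 29.0 | 274 [499. -59.  29.] 25.0 29.0 | 278 [501. -69.  31.] 48.0 32.0 | 282 [497. -76. 100.] 97.0 101.0 | 286 [500. -87.  50.] 53.0 52.0 | 290 [503. -96.  52.] 149.0 55.0 | 294 [ 496. -100.  150.] 153.0 151.0 | 298 [ 506. -115.   50.] 49.0 50.0 | 302 [ 506. -124.   50.] 48.0 52.0 | 306 [ 510. -135.   24.] 32.0 20.0 | 310 [ 510. -144.   28.] 28.0 21.0 | 314 [ 510. -153.   32.] 2.0 29.0 | 318 [ 516. -167.   -3.] 3.0 -0.0 | 322 [ 516. -176.   -1.] -1.0 -1.0 | 326 [ 518. -186.   -0.] -1.0 2.0 |
```

Run:
```python
from h import *
s=dict(np.load("top0.npz"))
c=cast(s,[(117,249),(118,289),(314,237),(315,277)],30); print(c.round(1))
d=(c[:2].mean(0)-c[2:].mean(0)); print("mid",c.mean(0),"yaw",np.degrees(np.arctan2(-d[0],d[1])),np.linalg.norm(d))
print("stop face top",cast(s,[(139,247),(140,285)],102))
t=s["frame"][225:300,105:325]; a=cv2.resize(t,(780,266),interpolation=cv2.INTER_CUBIC)
s=dict(np.load("scene0.npz")); b=cv2.resize(s["frame"][180:280,130:325],(640,328),interpolation=cv2.INTER_CUBIC)
b=cv2.copyMakeBorder(b,0,0,0,140,cv2.BORDER_CONSTANT); cv2.imwrite("pics/crop.png",np.vstack([a,b]))
```

```text
[[ 495.8  309.4   30. ]
 [ 402.8  301.4   30. ]
 [ 534.1 -153.4   30. ]
 [ 440.  -156.7   30. ]]
mid [468.16533048  75.17118     30.        ] yaw 4.686947636132083 462.0001129235928
stop face top [[496.47449423 238.86366889 102.        ]
 [413.65219098 232.09877586 102.        ]]
```

View pics/crop.png

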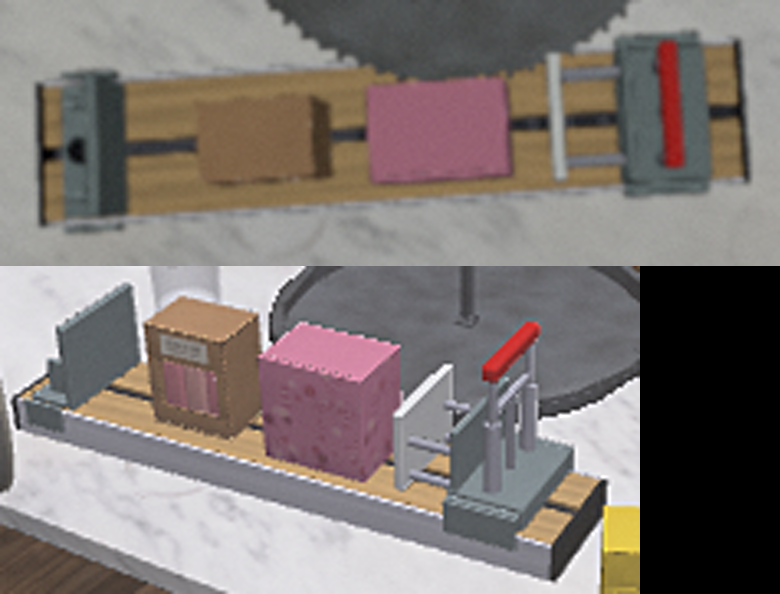

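The close-up shows the fixed carriage body with the red bar on two stems and a middle blade, and the free plate on two rods ahead of it. The pink carton is nearest the carriage and brown is next to the stop. The measured length of 462 mm (given as 460) confirms the track, at yaw 4.7°.

Request:
apply_moves(
  series="0 0 0 -0.062 -1; 0 0 0 -0.062 -1; 0 0 0 -0.062 -1; 0 0 0 -0.062 -1; 0 0 0 -0.007 -1",
  squeeze=50,
)

```text
time: 0.52
tool_pos: [248.2, 545.9, 230.7]
tcp_rot: [-179.9, -0.0, -174.9]
ft_force: [-0.0, 0.5, 0.9]
finger_gap: 85.6
grip_force: 0.0
```

Run:
```python
from h import *
for n in("top","scene"):
    P=cloud(dict(np.load(n+"0.npz"))); k=(P[...,0]>380)&(P[...,0]<620)&(abs(P[...,1]+20)<170)&(P[...,2]<800)
    for z in range(60,500,40):
        q=P[k&(P[...,2]>z)&(P[...,2]<z+40)]
        if len(q)>5: i=np.percentile(q[:,0],3); print(n,z,len(q),"minx",i.round(),"y",np.median(q[q[:,0]<i+15][:,1]).round())
```

```text
top 60 991 minx 442.0 y -37.0
top 100 1539 minx 440.0 y 60.0
top 140 207 minx 452.0 y -102.0
top 180 2546 minx 545.0 y 45.0
top 220 505 minx 550.0 y 37.0
top 260 377 minx 576.0 y 32.0
top 300 17 minx 573.0 y 15.0
top 380 1043 minx 585.0 y 41.0
top 420 479 minx 599.0 y 17.0
top 460 145 minx 602.0 y 30.0
scene 60 1758 minx 436.0 y 36.0
scene 100 1069 minx 436.0 y 57.0
scene 140 142 minx 447.0 y -102.0
scene 180 1056 minx 540.0 y 37.0
scene 220 567 minx 567.0 y 29.0
scene 260 266 minx 573.0 y 27.0
scene 300 31 minx 571.0 y 15.0
scene 380 709 minx 583.0 y 37.0
scene 420 360 minx 597.0 y 17.0
scene 460 137 minx 603.0 y 30.0
```

Request:
apply_moves(
  series="-0.034 -0.13 0 0 -1; -0.034 -0.13 0 0 -1; -0.034 -0.13 0 0 -1; -0.034 -0.13 0 0 -1; -0.034 -0.13 0 0 -1",
)

```text
time: 0.93
tool_pos: [315.3, 354.4, 230.8]
tcp_rot: [-180.0, -0.0, -175.4]
ft_force: [1.3, -0.4, 1.2]
finger_gap: 85.7
grip_force: 0.0
```

Request:
apply_moves(
  series="-0.034 -0.13 0 0 -1; -0.034 -0.13 0 0 -1; -0.034 -0.13 0 0 -1; -0.034 -0.13 0 0 -1; -0.034 -0.13 0 0 -1",
)

```text
time: 1.35
tool_pos: [382.4, 164.2, 231.2]
tcp_rot: [180.0, 0.0, -175.4]
ft_force: [1.6, -0.0, -0.9]
finger_gap: 85.3
grip_force: 0.0
```

Request:
apply_moves(
  series="-0.034 -0.13 0 0 -1; -0.034 -0.13 0 0 -1; -0.034 -0.13 0 0 -1; -0.034 -0.13 0 0 -1; -0.034 -0.13 0 0 -1",
)

```text
time: 1.77
tool_pos: [449.5, -26.2, 231.3]
tcp_rot: [-180.0, 0.0, -175.5]
ft_force: [1.2, 0.2, -0.9]
finger_gap: 85.3
grip_force: 0.0
```

Request:
apply_moves(
  series="-0.034 -0.13 0 0 -1; -0.034 -0.13 0 0 -1; 0 0 0 0 -0.5; 0 0 0 0 -0.5",
)

```text
time: 2.1
tool_pos: [476.1, -102.1, 230.6]
tcp_rot: [180.0, -0.1, -175.7]
ft_force: [-1.0, 0.1, -0.2]
finger_gap: 64.7
grip_force: 0.0
```

Run:
```python
from bench import *
from h import *
st=sense(); print(st)
s=snapshot("wrist"); cv2.imwrite("pics/w1.png",s["frame"]); print(s["intrinsics"],s["tool_from_camera"])
m=big(red(s)); ys,xs=np.nonzero(m); r=cv2.minAreaRect(np.c_[xs,ys].astype(np.float32)); print(r,m.sum(),np.median(s["depth"][m]))
# fisheye ray of every bar pixel -> world point on z=152 (grip's top)
from scipy.spatial.transform import Rotation as Ro
R=Ro.from_euler('xyz',st["tcp_rot"],degrees=True).as_matrix(); K=s["intrinsics"];T=s["tool_from_camera"]
def ray(u,v,z):
    a=(u-K[0,2]);b=(v-K[1,2]);rr=np.hypot(a,b);th=rr/K[0,0]
    d=np.c_[np.sin(th)*a/rr,np.sin(th)*b/rr,np.cos(th)]@T[:3,:3].T@R.T; o=R@T[:3,3]+st["tool_pos"]
    return o+d*((z-o[2])/d[:,2])[:,None]
q=ray(xs,ys,152); print(q.mean(0),cv2.minAreaRect(q[:,:2].astype(np.float32)))
```

```text
{'time': 2.1, 'joint_pos': array([-1.81344537e+01, -1.02008124e+01,  1.02731272e+02, -3.02406169e-03,
        8.75579130e+01, -1.12482559e+02]), 'qd': array([ 3.25467688, -1.93316286,  1.54942077,  0.77589494,  0.6378183 ,
        0.41053415]), 'joint_efforts': array([ -1.93339281, -40.10679245, -51.01936698,  -0.39015644,
        -0.30955019,  -0.42446153]), 'tool_pos': array([ 476.08945454, -102.07110257,  230.59329085]), 'tcp_rot': array([ 1.79968998e+02, -8.28110041e-02, -1.75651741e+02]), 'ft_force': array([-0.98212626,  0.12313058, -0.22775143]), 'wrist_torque': array([-0.01605088,  0.04557609, -0.00402971]), 'grip_force': 0.0, 'finger_gap': 64.67428314341666}
[[325.1922621    0.         279.26072177]
 [  0.         325.1922621  207.59684209]
 [  0.           0.           1.        ]] [[-7.70805440e-04 -9.52279747e-01 -3.05225636e-01  7.88126359e+01]
 [ 9.99999652e-01 -6.36659529e-04 -5.39034656e-04  1.37966993e+00]
 [ 3.18986976e-04 -3.05225946e-01  9.52279907e-01 -1.42375915e+02]
 [ 0.00000000e+00  0.00000000e+00  0.00000000e+00  1.00000000e+00]]
((284.0, 226.5), (93.0, 14.0), 90.0) 1357 236.84544
[482.02136176 -96.7415026  152.        ] ((484.0933532714844, -96.71078491210938), (73.39285278320312, 10.345239639282227), 5.010950565338135)
```

View pics/w1.png

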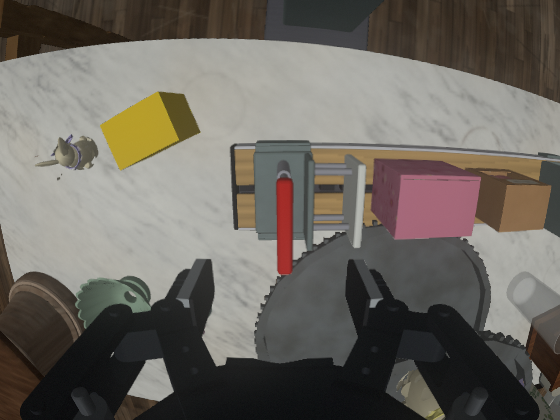

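The wrist view shows the bar at (284,226), about 10 px wide, lying clear between the open fingers, with the carriage at (283,190). The bar comes out at about (484,-98), which agrees with the top view.

Request:
apply_moves(
  series="0 0.012 0.06 0 -0.3; 0 0 0.1 0 -0.3; 0 0 0.1 0 -0.3; 0 0 0.085 0 -0.3; 0 0 0 0 -0.3",
)

```text
time: 2.57
tool_pos: [471.9, -93.8, 122.0]
tcp_rot: [179.8, -0.5, -175.2]
ft_force: [-1.6, 0.9, -1.4]
finger_gap: 55.5
grip_force: 0.0
```

Run:
```python
from bench import *
s=sense();print(s["tool_pos"],s["ft_force"],s["tcp_rot"])
```

```text
[471.87580759 -93.77676671 122.04582242] [-1.59234489  0.92772047 -1.37916932] [ 179.78276067   -0.49012696 -175.2169546 ]
```

Request:
apply_moves(
  series="0 0 0 0 -0.3; 0 0 0 0 -0.3",
)

```text
time: 2.73
tool_pos: [476.8, -95.9, 129.6]
tcp_rot: [-180.0, 0.1, -175.2]
ft_force: [0.3, 0.4, 1.3]
finger_gap: 55.3
grip_force: 0.0
```

Request:
apply_moves(
  series="0 -0.007 0.008 0 0.2; 0 0 0 0 0.5; 0 0 0 0 0.6; 0 0 0 0 0.8; 0 0 0 0 1",
  squeeze=50,
)

```text
time: 3.15
tool_pos: [476.9, -98.8, 126.7]
tcp_rot: [-180.0, 0.1, -175.2]
ft_force: [-0.8, 1.2, 6.3]
finger_gap: 10.8
grip_force: 49.2
```

Request:
apply_moves(
  series="0 0 0 0 1; 0 0 0 0 1; 0 0 0 0 1; 0 0 0 0 1",
)

```text
time: 3.48
tool_pos: [476.9, -98.8, 126.7]
tcp_rot: [-180.0, 0.1, -175.2]
ft_force: [-1.4, 1.5, 6.2]
finger_gap: 11.2
grip_force: 49.2
```

Request:
apply_moves(
  series="0 0 -0.013 0 1; 0 0 -0.013 0 1; 0 0 -0.012 0 1; 0 0 0 0 1; 0 0 0 0 1",
)

```text
time: 3.9
tool_pos: [476.6, -98.7, 136.2]
tcp_rot: [-180.0, 0.1, -175.2]
ft_force: [8.4, -1.0, -9.8]
finger_gap: 10.8
grip_force: 49.0
```

Request:
apply_moves(
  series="0 0 -0.006 0 1; 0 0 0 0 1; 0 0.008 0 0 1; 0 0.01 0 0 1; 0 0.012 0 0 1",
)

```text
time: 4.32
tool_pos: [475.9, -90.5, 138.0]
tcp_rot: [-179.9, 0.1, -175.3]
ft_force: [6.4, -5.1, -10.9]
finger_gap: 11.2
grip_force: 49.0
```

```bash
cat > chk.py <<'E'
from bench import *
from h import *
import sys
s=snapshot("top");P=cloud(s);st=sense();print(st["tool_pos"].round(1),st["ft_force"].round(1),st["finger_gap"])
H=hsv(s);u=np.array([-.0817,.9967]);O=np.array([468.2,75.2])
def along(px,z): return (cast(s,px,z)[:,:2]-O)@u
m=red(s);m[:, :150]=0;m[:,340:]=0;m[:235]=0;m[290:]=0
print("red",m.sum(),(np.median(P[m],0).round(1) if m.any() else ''))
for nm,lo,hi in(("pink",(160,60,60),(176,220,255)),("brown",(5,90,50),(18,200,220))):
    k=cv2.inRange(H,lo,hi)>0
    k&=(P[...,2]>105)&(P[...,2]<125)&(P[...,0]>300)&(P[...,0]<480)&(P[...,1]<400)
    if not k.any(): print(nm,"none");continue
    k=big(k); ys,xs=np.nonzero(k); a=along(np.c_[xs,ys],115); print(nm,k.sum(),np.percentile(a,[2,98]).round(1),np.median(P[k],0).round(1))
if len(sys.argv)>1:
    cv2.imwrite(f"pics/{sys.argv[1]}.png",np.vstack([cv2.resize(snapshot("scene")["frame"][170:280,120:330],(780,408)),cv2.resize(s["frame"][235:290,105:325],(780,190))]))
E
python3 chk.py
```

```text
[475.8 -89.8 137.9] [  8.6  -4.5 -10.2] 10.825592454014576
red 0 
pink 658 [-68.3   6.1] [460.5  45.7 115.2]
brown 675 [ 42.6 111.3] [458.2 153.1 115.3]
```

Request:
apply_moves(
  series="0 0.015 0 0 1; 0 0.017 0 0 1; 0 0.017 0 0 1; 0 0.017 0 0 1; 0 0.017 0 0 1",
)

```text
time: 4.78
tool_pos: [473.8, -65.8, 138.0]
tcp_rot: [-179.9, 0.1, -175.3]
ft_force: [7.7, -7.2, -10.3]
finger_gap: 11.1
grip_force: 49.0
```

Request:
apply_moves(
  series="0 0.017 0 0 1; 0 0.017 0 0 1; 0 0.017 0 0 1; 0 0.017 0 0 1; 0 0.017 0 0 1",
)

```text
time: 5.2
tool_pos: [471.7, -40.4, 138.0]
tcp_rot: [-179.9, 0.1, -175.3]
ft_force: [7.8, -7.3, -10.7]
finger_gap: 10.6
grip_force: 49.0
```

Request:
apply_moves(
  series="0 0.017 0 0 1; 0 0.017 0 0 1; 0 0.017 0 0 1; 0 0 0 0 1; 0 0 0 0 1",
)

```text
time: 5.62
tool_pos: [470.3, -24.5, 137.9]
tcp_rot: [-180.0, 0.0, -175.2]
ft_force: [7.6, -2.2, -10.2]
finger_gap: 11.0
grip_force: 49.1
```

```bash
python3 chk.py a1
```

```text
[470.3 -24.4 137.9] [  7.   -1.8 -10.2] 10.529164390237238
red 0 
pink 213 [32.8 55.9] [459.  120.3 115.1]
brown 662 [ 59.5 126. ] [457.7 168.4 115.4]
```

View pics/a1.png

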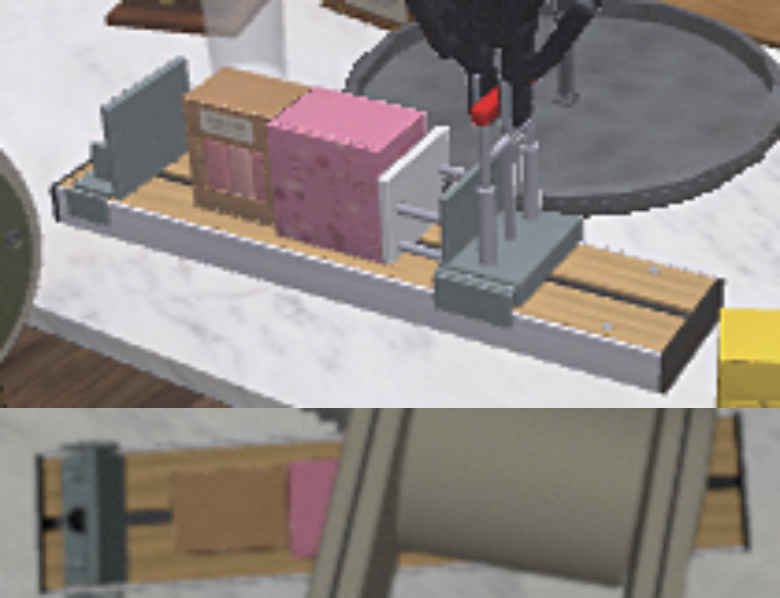

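Both cartons now touch each other and the plate (scene crop: plate at about (415,200), pink at (345,180)). About 32 mm still separates brown from the stop at (130,130).

Request:
apply_moves(
  series="0 0.012 0 0 1; 0 0.014 0 0 1; 0 0.014 0 0 1; 0 0.014 0 0 1; 0 0.014 0 0 1",
)

```text
time: 6.13
tool_pos: [468.7, -5.1, 137.9]
tcp_rot: [-179.9, 0.0, -175.3]
ft_force: [7.2, -6.7, -11.3]
finger_gap: 10.7
grip_force: 49.1
```

Request:
apply_moves(
  series="0 0.008 0 0 1; 0 0.008 0 0 1; 0 0.004 0 0 1; 0 0 0 0 1; 0 0 0 0 1",
)

```text
time: 6.55
tool_pos: [468.1, 1.2, 137.9]
tcp_rot: [-179.9, 0.0, -175.3]
ft_force: [7.6, -5.5, -9.6]
finger_gap: 10.9
grip_force: 49.2
```

```bash
python3 chk.py a2
```

```text
[468.1   1.1 137.9] [  8.   -5.2 -10. ] 10.941234919042468
red 0 
pink 55 [73.7 82.3] [466.9 153.6 115.1]
brown 699 [ 85.1 151.8] [456.9 193.5 115.4]
```

View pics/a2.png

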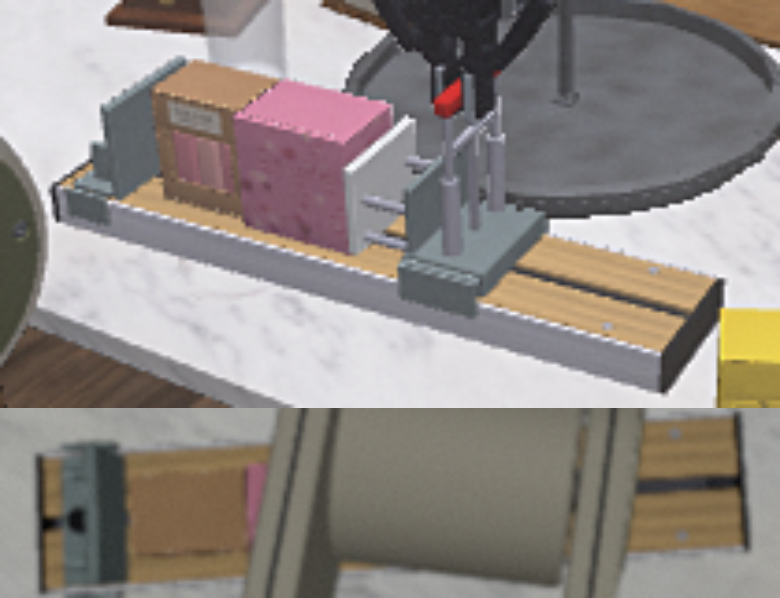

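Brown is now within a few millimetres of the stop (bottom strip, edge at about x=128 against the stop at 125). Next I'll creep and track brown's edge to see when it stops moving.

Request:
apply_moves(
  series="0 0.005 0 0 1; 0 0.005 0 0 1; 0 0 0 0 1; 0 0 0 0 1",
)

```text
time: 6.98
tool_pos: [467.9, 4.0, 137.9]
tcp_rot: [-179.9, 0.0, -175.3]
ft_force: [7.5, -5.1, -10.4]
finger_gap: 11.0
grip_force: 49.1
```

```bash
python3 chk.py
```

```text
[467.9   4.  137.9] [ 7.5 -5.1 -9.9] 10.877160046225443
red 0 
pink 40 [78.1 85.2] [468.  157.3 114.5]
brown 698 [ 87.8 154.1] [456.8 196.1 115.4]
```

Request:
apply_moves(
  series="0 0.005 0 0 1; 0 0.005 0 0 1; 0 0 0 0 1; 0 0 0 0 1",
)

```text
time: 7.37
tool_pos: [467.6, 7.0, 137.9]
tcp_rot: [-179.9, 0.0, -175.3]
ft_force: [8.6, -6.2, -10.9]
finger_gap: 11.0
grip_force: 49.1
```

```bash
python3 chk.py
```

```text
[467.6   7.  137.9] [  6.6  -5.  -10. ] 10.946065730893816
red 0 
pink 25 [82.4 87.3] [471.2 161.1 114. ]
brown 701 [ 91.3 156.9] [456.7 199.7 115.3]
```

Request:
apply_moves(
  series="0 0.005 0 0 1; 0 0.005 0 0 1; 0 0 0 0 1; 0 0 0 0 1",
)

```text
time: 7.75
tool_pos: [467.4, 10.0, 137.9]
tcp_rot: [-179.9, 0.0, -175.3]
ft_force: [6.9, -5.4, -11.0]
finger_gap: 10.9
grip_force: 49.1
```

```bash
python3 chk.py
```

```text
[467.4  10.  137.9] [  6.9  -5.5 -10.1] 11.070981346280156
red 0 
pink 14 [86.7 91. ] [475.4 164.5 114. ]
brown 695 [ 94.1 160.4] [456.6 202.6 115.4]
```

Request:
apply_moves(
  series="0 0.005 0 0 1; 0 0.005 0 0 1; 0 0 0 0 1; 0 0 0 0 1",
)

```text
time: 8.13
tool_pos: [467.1, 13.0, 137.9]
tcp_rot: [-179.9, 0.0, -175.3]
ft_force: [6.9, -5.9, -11.0]
finger_gap: 10.8
grip_force: 49.1
```

```bash
python3 chk.py a3
```

```text
[467.1  13.  137.9] [  6.8  -5.8 -10.5] 10.696368431983984
red 0 
pink 4 [91.  93.2] [478.5 168.4 115.4]
brown 694 [ 97.9 163. ] [456.7 206.1 115.3]
```

View pics/a3.png

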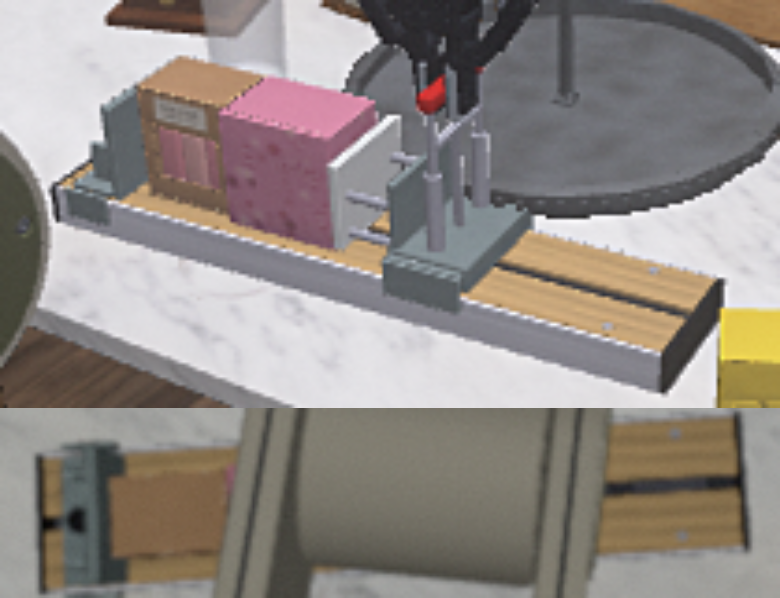

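The stop's face top edge is really at about px x=133 in the full top image. That puts the face at roughly 176 mm along the track, so about 10 mm remain.

Request:
apply_moves(
  series="0 0.007 0 0 1; 0 0.007 0 0 1; 0 0.007 0 0 1; 0 0 0 0 1; 0 0 0 0 1",
)

```text
time: 8.65
tool_pos: [466.6, 19.4, 137.9]
tcp_rot: [-179.9, 0.0, -175.3]
ft_force: [7.5, -5.1, -10.5]
finger_gap: 10.7
grip_force: 49.2
```

```bash
python3 chk.py
```

```text
[466.6  19.4 137.9] [ 6.6 -4.6 -9.7] 11.107282300761424
red 0 
pink none
brown 671 [106.5 169.4] [456.6 213.5 115.3]
```

Request:
apply_moves(
  series="0 0.005 0 0 1; 0 0.005 0 0 1; 0 0 0 0 1; 0 0 0 0 1",
)

```text
time: 9.03
tool_pos: [466.4, 22.2, 137.9]
tcp_rot: [-179.9, 0.0, -175.3]
ft_force: [7.3, -4.9, -10.4]
finger_gap: 11.1
grip_force: 49.2
```

```bash
python3 chk.py
```

```text
[466.3  22.2 137.9] [  7.9  -5.2 -10. ] 10.756633891843277
red 0 
pink none
brown 644 [110.9 171.5] [456.5 217.1 115.4]
```

Request:
apply_moves(
  series="0 0.005 0 0 1; 0 0.005 0 0 1; 0 0 0 0 1; 0 0 0 0 1",
)

```text
time: 9.42
tool_pos: [466.1, 25.1, 137.9]
tcp_rot: [-179.9, 0.0, -175.3]
ft_force: [7.1, -6.1, -9.8]
finger_gap: 10.8
grip_force: 49.1
```

```bash
python3 chk.py
```

```text
[466.1  25.1 137.9] [ 8.2 -5.9 -9.9] 10.763675979458318
red 0 
pink none
brown 621 [115.3 173.8] [456.6 220.5 115.4]
```

```bash
cat >> chk.py <<'E'
g=snapshot("scene");H=hsv(g);Q=cloud(g);reg=(Q[...,0]>415)&(Q[...,0]<520)&(Q[...,2]>35)
pk=(cv2.inRange(H,(160,60,60),(176,220,255))>0)&reg&(Q[...,2]<120); xs=np.nonzero(big(pk)); print("scene pink px centroid",xs[1].mean().round(2),xs[0].mean().round(2),"n",len(xs[0]))
w=(H[...,1]<25)&(H[...,2]>150)&reg&(Q[...,2]<97)&(Q[...,1]>-60)&(Q[...,1]<120); xs=np.nonzero(big(w)); print("scene plate",len(xs[0]),xs[1].mean().round(2),np.median(Q[big(w)],0).round(1))
E
python3 chk.py
```

```text
[466.1  25.1 137.9] [  7.6  -6.6 -11.6] 10.858413349096956
red 0 
pink none
brown 623 [115.3 173.8] [456.6 220.6 115.3]
scene pink px centroid 193.17 209.55 n 1213
scene plate 297 214.26 [460.6  89.4  74.1]
```

Request:
apply_moves(
  series="0 0.005 0 0 1; 0 0.005 0 0 1; 0 0 0 0 1; 0 0 0 0 1",
)

```text
time: 9.9
tool_pos: [465.9, 27.9, 137.9]
tcp_rot: [-179.9, 0.0, -175.3]
ft_force: [7.2, -7.0, -10.6]
finger_gap: 11.0
grip_force: 49.1
```

```bash
python3 chk.py
```

```text
[465.9  27.9 137.9] [  7.3  -6.7 -11. ] 11.152059980472528
red 0 
pink none
brown 573 [121.2 173.9] [456.5 222.9 115.4]
scene pink px centroid 193.21 209.47 n 1215
scene plate 293 213.69 [457.3  89.3  74.7]
```

Request:
apply_moves(
  series="0 0.005 0 0 1; 0 0.005 0 0 1; 0 0 0 0 1; 0 0 0 0 1",
)

```text
time: 10.33
tool_pos: [465.6, 30.9, 137.9]
tcp_rot: [-179.9, 0.0, -175.3]
ft_force: [7.7, -7.1, -10.8]
finger_gap: 11.2
grip_force: 49.1
```

```bash
python3 chk.py
```

```text
[465.6  30.9 137.9] [  6.7  -7.3 -10.5] 11.013458490654603
red 0 
pink none
brown 528 [125.7 174. ] [456.3 225.  115.5]
scene pink px centroid 193.22 209.49 n 1218
scene plate 270 213.51 [456.6  89.1  74.9]
```

Brown and pink stopped moving once the tool reached y≈25, while the carriage went on 5–6 mm. So the row is packed and the plate is giving. Now I let the bar go.

Request:
apply_moves(
  series="0 0 0 0 0.4; 0 0 0 0 0.4; 0 0 0 0 0.4; 0 0 0.02 0 0.4; 0 0 0 0 0.4",
  squeeze=20,
)

```text
time: 10.85
tool_pos: [464.7, 32.5, 131.7]
tcp_rot: [180.0, -0.1, -175.2]
ft_force: [-0.1, -0.6, 0.0]
finger_gap: 25.7
grip_force: 0.0
```

```bash
cat > bar.py <<'E'
from bench import *
from h import *
import sys
st=sense();g=snapshot("scene");P=cloud(g);m=red(g)&(abs(P[...,0]-470)<60)&(abs(P[...,1]-30)<60)&(P[...,2]>120)&(P[...,2]<180)
m=big(m);q=P[m];v,u=np.nonzero(m)
print(st["time"],st["tool_pos"].round(1),st["ft_force"].round(1),round(st["finger_gap"],1),"red",len(q),"top z",np.percentile(q[:,2],[10,50,90]).round(1),"y",np.median(q[:,1]).round(1),"px",u.mean().round(2),v.mean().round(2))
E
python3 bar.py
```

```text
10.85 [464.7  32.5 131.7] [-0.1 -0.6  0. ] 25.7 red 57 top z [151.2 157.2 158.8] y 26.4 px 230.39 194.81
```

The bar dropped to about 7 mm, so the pin rests between notches. Now I ease on with the rear finger.

Request:
apply_moves(
  series="0 0.014 0 0 0.4; 0 0.004 0 0 0.4; 0 0.003 0 0 0.4; 0 0 0 0 0.4; 0 0 0 0 0.4",
)

```text
time: 11.32
tool_pos: [464.6, 37.7, 132.5]
tcp_rot: [-179.9, -0.0, -175.2]
ft_force: [0.5, -7.2, -1.6]
finger_gap: 25.8
grip_force: 3.4
```

```bash
python3 bar.py
```

```text
11.3167 [464.6  37.7 132.5] [ 0.5 -7.2 -1.6] 25.8 red 42 top z [151. 157. 159.] y 26.4 px 229.26 195.76
```

Request:
apply_moves(
  series="0 0.003 0 0 0.4; 0 0.003 0 0 0.4; 0 0 0 0 0.4; 0 0 0 0 0.4",
)

```text
time: 11.7
tool_pos: [464.4, 39.5, 132.1]
tcp_rot: [-179.9, -0.0, -175.2]
ft_force: [1.9, -6.8, -5.1]
finger_gap: 25.7
grip_force: 3.2
```

```bash
python3 bar.py
```

```text
11.7 [464.4  39.5 132.1] [ 1.9 -6.8 -5.1] 25.7 red 43 top z [150.6 155.9 157.7] y 28.8 px 228.33 196.21
```

The vertical force went from -1.6 to -5.1 N, so the finger may be holding the bar up over a notch. I'll back off and see whether it drops.

Request:
apply_moves(
  series="0 -0.012 0 0 0.4; 0 0 0 0 0.4; 0 0 0 0 0.4",
)

```text
time: 12.0
tool_pos: [465.0, 37.0, 132.8]
tcp_rot: [180.0, 0.0, -175.2]
ft_force: [-0.3, 0.2, -0.2]
finger_gap: 25.9
grip_force: 0.0
```

```bash
python3 bar.py
```

```text
12.0 [465.   37.  132.8] [-0.3  0.2 -0.2] 25.9 red 48 top z [149.4 155.6 157.3] y 28.7 px 228.77 195.96
```

Request:
apply_moves(
  series="0 0.01 0 0 0.4; 0 0.004 0 0 0.4; 0 0.003 0 0 0.4; 0 0 0 0 0.4; 0 0 0 0 0.4",
)

```text
time: 12.47
tool_pos: [464.0, 41.2, 132.0]
tcp_rot: [-179.9, -0.1, -175.2]
ft_force: [1.2, -5.3, -5.3]
finger_gap: 25.5
grip_force: 3.0
```

```bash
python3 bar.py
```

```text
12.4667 [464.   41.2 132. ] [ 1.2 -5.3 -5.3] 25.5 red 38 top z [145.6 150.1 152.3] y 30.4 px 227.82 198.03
```

Request:
apply_moves(
  series="0 0.003 0 0 0.4; 0 0.002 0 0 0.4; 0 0 0 0 0.4; 0 0 0 0 0.4",
)

```text
time: 12.85
tool_pos: [463.9, 42.3, 132.0]
tcp_rot: [-179.9, -0.1, -175.3]
ft_force: [0.6, -7.6, -4.0]
finger_gap: 25.6
grip_force: 4.1
```

```bash
python3 bar.py
```

```text
12.85 [463.9  42.3 132. ] [ 0.6 -7.6 -4. ] 25.6 red 41 top z [145.5 150.7 152.9] y 31.3 px 227.27 197.88
```

The bar top fell from 157 to about 150.5, so the pin has caught. I'll back off, open and lift clear.

Request:
apply_moves(
  series="0 -0.02 0 0 0.3; 0 0 0 0 0.0; 0 0 0 0 0; 0 0 0 0 0; 0 0 0 0 0",
)

```text
time: 13.32
tool_pos: [464.9, 37.7, 132.8]
tcp_rot: [180.0, 0.0, -175.2]
ft_force: [0.2, -0.1, -0.3]
finger_gap: 42.8
grip_force: 0.0
```

```bash
python3 bar.py
```

```text
13.3167 [464.9  37.7 132.8] [ 0.2 -0.1 -0.3] 42.8 red 75 top z [145.9 150.7 152.6] y 31.5 px 229.85 195.91
```

Now straight up and away, then a check with an unobstructed view.

Request:
apply_moves(
  series="0 0 -0.04 0 0; 0 0 -0.08 0 0; 0 0 -0.1 0 0; 0 0 -0.1 0 0; 0 0 0 0 0",
)

```text
time: 13.78
tool_pos: [468.0, 37.5, 236.6]
tcp_rot: [-179.9, 0.6, -175.2]
ft_force: [1.4, 0.4, 1.2]
finger_gap: 43.1
grip_force: 0.0
```

Request:
apply_moves(
  series="0 -0.12 0 0 0; 0 -0.12 0 0 0; 0 -0.12 0 0 0; 0 -0.12 0 0 0; 0 -0.12 0 0 0",
)

```text
time: 14.2
tool_pos: [479.9, -143.5, 229.7]
tcp_rot: [-180.0, 0.1, -175.2]
ft_force: [0.1, 0.4, -0.2]
finger_gap: 43.1
grip_force: 0.0
```

Request:
apply_moves(
  series="0 -0.1 0 0 0; 0 0 0 0 0; 0 0 0 0 0; 0 0 0 0 0; 0 0 0 0 0",
)

```text
time: 14.62
tool_pos: [482.4, -170.8, 228.9]
tcp_rot: [180.0, 0.0, -175.2]
ft_force: [-0.1, -0.2, 0.5]
finger_gap: 42.5
grip_force: 0.0
```

```bash
python3 chk.py fin; python3 bar.py
python3 - <<'E'
from h import *
from bench import snapshot
s0=dict(np.load("scene0.npz"))
for n,s,c in(("start",s0,-100),("now",snapshot("scene"),30)):
    P=cloud(s);m=big(red(s)&(abs(P[...,0]-475)<60)&(abs(P[...,1]-c)<60)&(P[...,2]>120)&(P[...,2]<180)); print(n,m.sum(),np.percentile(P[m][:,2],[10,50,90]).round(1))
s=snapshot("top");P=cloud(s);m=red(s)&(abs(P[...,0]-475)<60)&(abs(P[...,1]-30)<60)
if m.sum()>20:
    m=big(m);print("top",m.sum(),np.median(P[m],0).round(1))
E
```

```text
[ 482.4 -170.7  228.9] [ 0.3 -0.7 -1.1] 42.81581620158611
red 155 [474.   33.4 151.9]
pink 894 [ 21.4 103.3] [455.7 138.7 114.9]
brown 700 [108.8 173.8] [455.3 216.2 115.5]
scene pink px centroid 193.23 209.5 n 1218
scene plate 240 213.18 [455.7  89.1  76.5]
14.7667 [ 482.4 -170.8  228.8] [-0.8 -0.   0.8] 42.6 red 110 top z [144.9 150.6 152.7] y 33.1 px 232.94 193.6
start 113 [146.8 151.4 153. ]
now 109 [145.2 151.  152.9]
top 155 [474.   33.4 151.7]
```

View pics/fin.png

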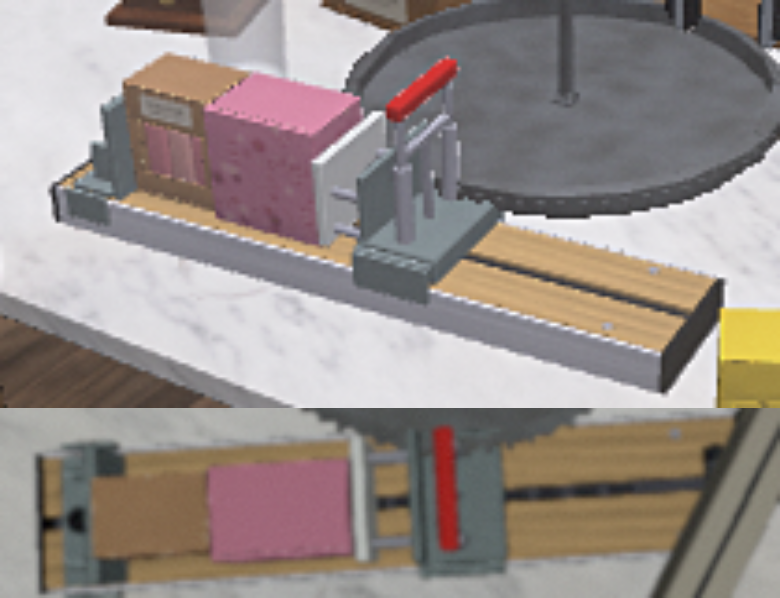

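The bar's top is back at its starting height (151.7 now, 152.3 at the start), so the pin is fully down. Both cartons stand packed against the stop at (100,150), with the plate pressing behind them. The robot is clear.

```bash
python3 -c "
from bench import hand_in; print(hand_in())"
```

```text
the job is handed in; nothing more can be done
None
```

The job is handed in: both cartons stand packed against the end stop, the bar is fully down in a notch with the plate pressing on the row (about 10 mm of give), and the arm is clear, with the hare, the tin egg and the glass never approached.

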